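# Bolt the test fixture's gate and hold the board up on its probes

### The job

A circuit board lies in the blue test fixture and the gate is already down. Slide the gate's bolt fully home into its keeper, then, with the gate bolted, take the cam lever by its black grip, raise it until it stands straight up, where the cams lift the board highest, and keep holding it there: the program finishes while you hold the lever up, because a spring pulls it back as soon as it is let go. Leave the things lying around the fixture where they are.

Things in the scene. Friction and masses are not known exactly. Their poses are not given: they have to be found in the camera images.
- fixture: board test fixture fixed to the bench: blue casing 240 mm deep (x) x 220 mm wide (y), deck at 80 mm; origin under its centre at bench height; z up, x to its rear (gate hinge), -x its front (robot side), y to its left. Above the deck a hinged black gate frame with clear window, 190 x 170 mm, top at 116 mm. Bolt on the gate's front rail, 67 mm in front of the origin; cam lever on the right (-y) side
- bolt_knob (a point): middle of the part to pinch of the bolt's knob: a steel pin of 12 mm diameter standing up from the bolt, its top 160 mm and this point 148 mm above the bench; moves with the bolt along the fixture's y. The bolt is a 10 mm steel bar, axis 125 mm up, held by two straps 22 mm wide (tops at 134 mm) centred 43 mm right and 64 mm left of the withdrawn knob
- bolt (a joint): travel of the bolt (m) along the fixture's +y, towards the keeper: 0 fully withdrawn, 0.030 fully home against its stop, with its nose through the keeper. It starts between 0 and 0.007; sliding it takes about 2 N and it stays where it is left
- keeper_hole (a point): centre of the hole in the keeper, a steel block 34 x 14 x 62 mm standing on the deck at the left front, beside the gate, top 142 mm above the bench; the hole is 14 mm wide and 16 mm high and the bolt's nose passes through it along the fixture's +y
- gate (a joint): opening angle of the gate (rad): 0 shut (as at the start, lying on its rests by its own weight of 0.4 kg), grows as its front edge rises. With the bolt home it can rise no more than about 0.015
- grip: black revolving grip of the cam lever, origin at its centre: cylinder 20 mm in diameter, 72 mm long, lying along the fixture's y at the end of a steel arm, 110 mm from the lever's axis; it spins freely about its own length. At rest it lies in front of the axis, 53 mm above the bench. On its fixture side the arm (8 mm thick) is 44 mm and the casing 80 mm from its centre
- cam_axis (a point): point of the lever's axis (along the fixture's y) level with the middle of the grip, 53 mm above the bench, fixed in the fixture: the grip's centre travels round it on a circle of 110 mm radius in the fixture's x-z plane
- lever (a joint): angle of the cam lever (rad): 0 at rest, level, pointing to the fixture's front (-x); grows as the grip goes up and over to the rear; 1.571 is straight up, the highest lift; beyond it the board goes down again, stop at 2.2. A return spring always pulls it back to 0, with 2 to 3 N at the grip
- carrier (a joint): lift of the carrier plate with the circuit board (m): 0 with the lever at rest, just under 0.007 at the highest point; it rests on the cams and follows the lever as about 0.007 x sin(lever angle)
- spool: solder spool standing on end, 60 mm diameter, 50 mm high, loose bystander to the right of the fixture; origin under its centre
- jar: small glass jar with a white lid, 56 mm diameter, 75 mm high, loose bystander to the right of the fixture; origin under its centre
- meter: black hand multimeter lying face up, 150 x 76 x 40 mm, loose bystander to the left; origin under its centre
- screwdriver: screwdriver with black handle, 190 mm long, lying on the bench to the left front, loose bystander; origin under its middle

How it is judged (in metres and radians):
On the way, in this order (a step that is already met when the one before it is completed fails the run):
1. the bolt is fully home in its keeper with the gate shut (value of joint bolt above 0.026 m and value of joint gate below 0.03 rad), for 0.2 s.
2. the cam lever stands straight up, the board at its highest (value of joint lever between 1.42 and 1.72 rad and value of joint carrier above 0.0064 m), for 0.3 s.
At the end, for the whole second after the job is handed in: The fingers hold the grip (contact force above 0.5 N) and the lever stands still within 0.15 rad of straight up (1.571), so that the board is lifted at least 6.4 of its 7 mm; the bolt is within 4 mm of its home stop and the gate is shut (under 0.03 rad) (all of step 1 and all of step 2 and velocity of joint lever between -0.15 and 0.15 rad/s and contact force between the fingers and grip above 0.5 N); the arm keeps its last pose, push and grip.
It fails at once if the lever is raised while the gate is not bolted (value of joint lever above 0.6 rad and value of joint bolt below 0.022 m).
It fails at once if a bystander is displaced by more than 30 mm (distance of any of spool, jar, meter, screwdriver from where it was at the start of the episode above 0.03 m).
It also fails if it takes over 45 s, if anything falls off the work surface, if the arm or the gripper's body presses on something with over 40 N, if the wrist force passes 120 N, or if a joint passes its speed limit or range.

### The arm

A 6-joint arm with a two-finger parallel gripper is mounted at the origin on the work surface. World frame = base frame: x ahead of the robot, y to its left, z up, the work surface at z = 0. Lengths are in m, angles in degrees, forces in N, time in s.
With the tool pointing down it reaches from about 0.375 to 0.925 m from the base axis. Payload 5.7 kg.
Tool frame: the origin (TCP) lies midway between the tips of the shut fingers; the grasp point (between the pads) lies 19 mm behind it; z points along the fingers, y is the direction in which the jaws open and shut (so a half turn about z gives the same grasp; the last joint's range is limited). The gripper opens to 88 mm and grips with 3 to 60 N. Pads are 20 mm wide; open, the fingers measure 115 mm over their backs; the gripper's body (75 mm by 178 mm) begins 61 mm behind the grasp point.
Start: joints at [-78.386, 20.558, 86.54, -0, 72.909, -6.595], TCP at [0.187, -0.57, 0.189] pointing down, gripper open.
Joint ranges: [-170.27, 170.27], [-57.76, 135], [12.27, 136.19], [-55.21, 235.2], [11.17, 155.16], [-170.74, 170.74]. Speed limits (degrees/s): [136.94, 136.94, 180, 180, 180, 180].

### API

Orientations are given as a 3x3 rotation matrix whose columns are the frame's x, y, z axes.
In Python, from station import manip gives the robot as it stands.
- The arm moves only by the tool apply_moves, never from a script. Its argument "increments" is a list of rows, each a list of 3 entries, a list of its own where there are three numbers: the opening, from 0 (shut) to 1 (fully open), then the shift along the tool's x, y, z in units of 25 mm (1.0 is 25 mm), then the turn, a rotation vector about the tool's x, y, z in degrees. A call has exactly 8 rows; each row shifts and turns the pose as measured when the row begins, along the tool's axes as they then stand; what a row does not reach is not made up. A row lasts 1/10 s, in which the tool goes at most 50 mm and 8.59 degrees, less where a joint would pass 70% of its speed; a pose out of reach is approached as far as the arm can. A call is refused whole if a number of a shift passes 1 or a number of a turn 8.59, either way. A call with a gripper value outside its range is refused whole. The fingers move at their own pace and stop on an object; the grip force is fixed at half the most. Time passes only in rows, so rows that do not move let the fingers close, or fill a call up. It gives the time, the measured TCP pose, the force and the opening at its end, in the units of the state.
- manip.get_obs(): the state, without advancing time (a new reading comes with each control period).
- manip.read_camera(name): name is "scene" or "top" or "wrist"; returns a dict with "image" (480x640x3 uint8, red, green, blue), "z_map" (480x640 float32, m along the optical axis (not along the pixel's ray), 0 where there is no reading), "camera_matrix" (3x3 intrinsics, pixels), "R" (3x3) and "t" (3): a world point X has camera coordinates R X + t; the wrist camera has in their place "T_tool_cam" (4x4, takes a point from camera to tool coordinates, whose origin is the TCP and whose axes are the flange's). Camera axes: x right, y down, z forward; pixel columns grow to the right and rows downward; lengths in m; the calibration is good to about 2 mm. A picture is of the moment at which its call begins: read the wrist's pose just before it.
- manip.finish_job(): hands the job in, once; it reports no verdict.
The state is a dict: "clock": time; "joints": joint angles; "joint_velocities": joint speeds; "effort": joint torques, N m; "eef_pos": TCP position; "orientation": TCP orientation; "ft_force": force on the tool from outside, world axes, zero at the start; "moment": the same for the moment, N m; "gripper_width": finger opening in m.
Only numpy, scipy, OpenCV 4.12 (cv2) and the standard library are available. Lean on these libraries where they do the work, as an engineer would, in place of code of your own. Each camera call takes 0.05 s, during which the arm holds its last target. There are 200 camera calls.

## Working session

There is one attempt and no reset: what is moved stays moved. The work goes in short steps, Python scripts to look and compute and a tool call to move; the robot and the scene stay as the last step left them, time stands still between calls to the robot, and variables do not carry over. Pictures are saved under pics/ and viewed, about 8 in all and at most 12, crops included, and the job is handed in when it is done.

Besides the shell and the picture viewer there is one more tool, called in YAML: its name, and indented under it one key for each argument. apply_moves: Moves the arm, as the interface text tells. Its arguments: {"type":"object","properties":{"increments":{"type":"array"}},"required":["increments"]}

```bash
mkdir -p pics; cat > h.py <<'E'
import numpy as np,cv2
from station import manip
def cam(n):
    c=manip.read_camera(n)
    if n=="wrist":
        o=manip.get_obs();T=np.eye(4);T[:3,:3]=np.array(o["orientation"]);T[:3,3]=o["eef_pos"];M=T@np.array(c["T_tool_cam"])
    else:
        R=np.array(c["R"]);M=np.eye(4);M[:3,:3]=R.T;M[:3,3]=-R.T@np.array(c["t"])
    return c["image"],c["z_map"],np.array(c["camera_matrix"]),M
def cloud(z,K,M):
    v,u=np.mgrid[:480,:640];P=np.stack([(u-K[0,2])/K[0,0]*z,(v-K[1,2])/K[1,1]*z,z],-1)
    W=P@M[:3,:3].T+M[:3,3];W[z==0]=np.nan;return W
def save(n,im): cv2.imwrite("pics/"+n,im[:,:,::-1])
E
python3 - <<'E'
from h import *
for n in("top","scene"):
    im,z,K,M=cam(n);save(n+"0.png",im);np.savez(n+"0.npz",W=cloud(z,K,M),im=im,K=K,M=M)
    print(n,M.round(3).tolist(),K[0,0])
o=manip.get_obs();print(o)
E
```

```text
top [[-0.015, -0.986, 0.164, 0.311], [-1.0, 0.015, 0.003, 0.03], [-0.005, -0.164, -0.986, 1.625], [0.0, 0.0, 0.0, 1.0]] 579.9376243649826
scene [[0.322, 0.814, -0.483, 1.283], [0.947, -0.285, 0.151, -0.209], [-0.015, -0.506, -0.862, 1.413], [0.0, 0.0, 0.0, 1.0]] 593.0957757031442
{'clock': 0.1, 'joints': array([-7.83873006e+01,  2.05958421e+01,  8.65921529e+01,  1.60536493e-03,
        7.29093370e+01, -6.59464820e+00]), 'joint_velocities': array([ 0.00132049, -0.10743388, -0.21388192,  0.01071688,  0.07682749,
       -0.02231793]), 'effort': array([ 5.83474102e-04, -5.16356993e+01, -2.71406561e+01,  6.76195021e-02,
        2.76190136e-02, -2.84523031e-05]), 'eef_pos': array([ 0.18734013, -0.56928517,  0.18787678]), 'orientation': array([[ 9.49934605e-01,  3.12448631e-01, -3.15719040e-04],
       [ 3.12448712e-01, -9.49933164e-01,  1.66938093e-03],
       [ 2.21683799e-04, -1.68444872e-03, -9.99998557e-01]]), 'ft_force': array([-0.57240496, -0.99200908, -0.03668   ]), 'moment': array([-0.03734007, -0.02712959, -0.03524298]), 'gripper_width': 0.08759869324172627}
```

View pics/top0.png

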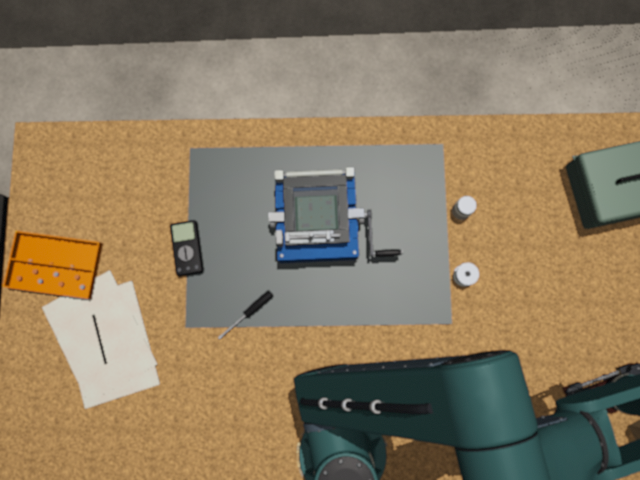

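View pics/scene0.png

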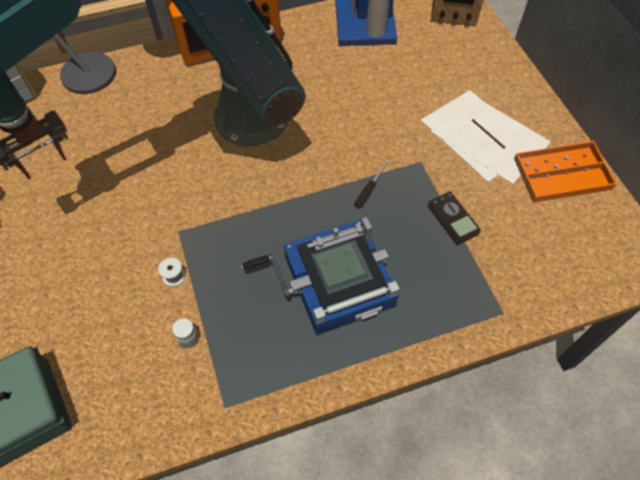

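Both views show the fixture upright in the picture at about (317,215) in the top view. The bolt is on the front rail at about (312,238), the grip at (387,253), and the jar (465,208) and spool (466,274) to its right. Next I'll measure these.

```bash
python3 - <<'E'
from h import *
for n,reg in(("top",(260,420,160,275)),("scene",(230,410,210,335))):
    d=np.load(n+"0.npz");W=d["W"];im=d["im"].astype(int);m=np.zeros((480,640),bool);m[reg[2]:reg[3],reg[0]:reg[1]]=1
    blue=m&(im[...,2]>im[...,0]+50)&(im[...,2]>90)&(abs(W[...,2]-.08)<.015)
    r=cv2.minAreaRect(W[blue][:,:2].astype(np.float32));print(n,"blue",r,blue.sum(),np.median(W[blue][:,2]))
    b=m&(im.max(2)<50)&(W[...,2]>.045)&(W[...,2]<.075)&(W[...,1]<-.11)
    p=W[b];print("grip",b.sum(),np.median(p,0).round(4), cv2.minAreaRect(p[:,:2].astype(np.float32)))
    k=m&(W[...,2]>.144)&(W[...,2]<.17);p=W[k];print("knob",k.sum(),p.round(3)[:20].tolist())
    k=m&(W[...,2]>.136)&(W[...,2]<.145);p=W[k];print("keeper",k.sum(),np.median(p,0).round(4) if k.sum() else 0)
t=cv2.imread("pics/top0.png")[155:275,255:415];s=cv2.imread("pics/scene0.png")[205:335,235:410]
cv2.imwrite("pics/c.png",np.vstack([cv2.resize(t,(400,300),interpolation=2),cv2.resize(s,(400,297),interpolation=2)]))
E
```

```text
top blue ((0.6236600875854492, 0.059974245727062225), (0.2160632461309433, 0.21836882829666138), 1.9584901332855225) 1536 0.07900290275288235
grip 56 [ 0.5255 -0.1343  0.0594] ((0.529689610004425, -0.1368294656276703), (0.01547769084572792, 0.052026454359292984), 2.5901031494140625)
knob 35 [[0.581, 0.152, 0.144], [0.578, 0.154, 0.144], [0.575, 0.073, 0.157], [0.574, 0.071, 0.157], [0.575, 0.157, 0.146], [0.575, 0.154, 0.148], [0.575, 0.151, 0.147], [0.572, 0.078, 0.158], [0.572, 0.076, 0.158], [0.572, 0.073, 0.156], [0.572, 0.071, 0.158], [0.572, 0.162, 0.148], [0.573, 0.154, 0.145], [0.569, 0.078, 0.158], [0.569, 0.076, 0.159], [0.57, 0.073, 0.153], [0.569, 0.071, 0.161], [0.568, 0.068, 0.163], [0.566, 0.078, 0.159], [0.566, 0.076, 0.164]]
keeper 77 [0.566  0.1546 0.1401]
scene blue ((0.6393882632255554, 0.05902234464883804), (0.2426861673593521, 0.2204127162694931), 2.177534818649292) 1425 0.07945953368268954
grip 157 [ 0.5404 -0.1385  0.0606] ((0.5370644330978394, -0.13863767683506012), (0.02168038859963417, 0.05711406469345093), 0.03769601508975029)
knob 40 [[0.555, 0.152, 0.146], [0.566, 0.159, 0.145], [0.571, 0.157, 0.144], [0.572, 0.159, 0.145], [0.572, 0.151, 0.145], [0.581, 0.158, 0.15], [0.579, 0.151, 0.145], [0.584, 0.151, 0.148], [0.587, 0.158, 0.149], [0.567, 0.072, 0.159], [0.566, 0.075, 0.157], [0.567, 0.077, 0.158], [0.586, 0.148, 0.147], [0.586, 0.153, 0.146], [0.568, 0.069, 0.158], [0.57, 0.071, 0.159], [0.569, 0.074, 0.158], [0.574, 0.075, 0.164], [0.573, 0.068, 0.161], [0.572, 0.07, 0.159]]
keeper 84 [0.5721 0.1539 0.1404]
```

View pics/c.png

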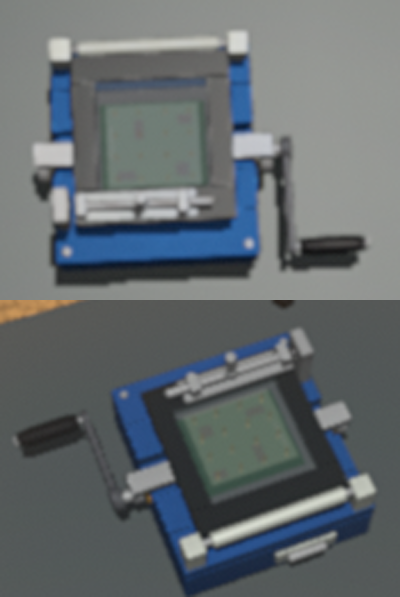

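Estimates: fixture at (0.638, 0.060) with yaw about 2°, knob (0.570, 0.074), grip (0.534, -0.137). With the tool pointing down and the jaws along fixture x, one orientation works for both grasps.

```bash
cat >> h.py <<'E'
def plan(target,head=2.0,op=1,n=8,step=.9,calls=1):
    from scipy.spatial.transform import Rotation as Ro
    o=manip.get_obs();p=np.array(o["eef_pos"]);R=np.array(o["orientation"])
    h=np.radians(head);Y=np.array([np.cos(h),np.sin(h),0]);Z=np.array([0,0,-1.]);Rt=np.stack([np.cross(Y,Z),Y,Z],1)
    print("at",p.round(4),"rotvec left",np.degrees(Ro.from_matrix(R.T@Rt).as_rotvec()).round(2),"F",o["ft_force"].round(1),"w",round(o["gripper_width"],4),"t",o["clock"])
    for c in range(calls):
      rows=[]
      for i in range(n):
        d=R.T@(np.array(target)-p)/.025;m=abs(d).max();d=d*min(1,step/m) if m>0 else d;d=d.round(2)
        r=np.degrees(Ro.from_matrix(R.T@Rt).as_rotvec());m=abs(r).max();r=(r*min(1,8/max(m,1e-9))).round(1)
        rows.append([op,d.tolist(),r.tolist()]);p=p+R@d*.025;R=R@Ro.from_rotvec(np.radians(r)).as_matrix()
      print(rows,"->",p.round(4))
E
python3 - <<'E'
from h import *
plan([.56,.074,.25],calls=2)
E
```

```text
at [ 0.1873 -0.5693  0.1879] rotvec left [-7.000e-02 -7.000e-02 -7.379e+01] F [-0.6 -1.  -0. ] w 0.0876 t 0.1
[[1, [0.9, -0.8, -0.1], [-0.0, -0.0, -8.0]], [1, [0.9, -0.6, -0.09], [-0.0, -0.0, -8.0]], [1, [0.9, -0.43, -0.08], [-0.0, -0.0, -8.0]], [1, [0.9, -0.29, -0.08], [-0.0, -0.0, -8.0]], [1, [0.9, -0.15, -0.08], [-0.0, -0.0, -8.0]], [1, [0.9, -0.03, -0.07], [-0.0, -0.0, -8.0]], [1, [0.9, 0.1, -0.07], [-0.0, -0.0, -8.0]], [1, [0.9, 0.23, -0.08], [-0.0, -0.0, -8.0]]] -> [ 0.2862 -0.399   0.2044]
[[1, [0.9, 0.37, -0.08], [-0.0, -0.1, -8.0]], [1, [0.9, 0.53, -0.09], [-0.0, 0.0, -1.8]], [1, [0.9, 0.56, -0.09], [-0.0, 0.0, 0.0]], [1, [0.9, 0.56, -0.09], [-0.0, 0.0, 0.0]], [1, [0.9, 0.56, -0.09], [-0.0, 0.0, 0.0]], [1, [0.9, 0.56, -0.09], [-0.0, 0.0, 0.0]], [1, [0.9, 0.56, -0.09], [-0.0, 0.0, 0.0]], [1, [0.9, 0.57, -0.09], [-0.0, 0.0, 0.0]]] -> [ 0.391  -0.2175  0.2221]
```

apply_moves:
  increments:
    - [1, [0.9, -0.8, -0.1], [0, 0, -8]]
    - [1, [0.9, -0.6, -0.1], [0, 0, -8]]
    - [1, [0.9, -0.43, -0.1], [0, 0, -8]]
    - [1, [0.9, -0.3, -0.1], [0, 0, -8]]
    - [1, [0.9, -0.15, -0.1], [0, 0, -8]]
    - [1, [0.9, 0, -0.1], [0, 0, -8]]
    - [1, [0.9, 0.1, -0.1], [0, 0, -8]]
    - [1, [0.9, 0.2, -0.1], [0, 0, -8]]

```text
clock: 0.9
eef_pos: [0.284, -0.3914, 0.205]
orientation: [[0.097, 0.995, -0.003], [0.995, -0.097, 0.007], [0.007, -0.004, -1.0]]
ft_force: [0.5, 0.3, 0.6]
gripper_width: 0.0879
```

apply_moves:
  increments:
    - [1, [1, 0.4, -0.2], [0, 0, -8]]
    - [1, [1, 0.53, -0.2], [0, 0, -4]]
    - [1, [1, 0.56, -0.2], [0, 0, 0]]
    - [1, [1, 0.56, -0.2], [0, 0, 0]]
    - [1, [1, 0.56, -0.2], [0, 0, 0]]
    - [1, [1, 0.56, -0.2], [0, 0, 0]]
    - [1, [1, 0.56, -0.2], [0, 0, 0]]
    - [1, [1, 0.56, -0.2], [0, 0, 0]]

```text
clock: 1.7
eef_pos: [0.3738, -0.1727, 0.2456]
orientation: [[-0.123, 0.992, -0.006], [0.992, 0.123, 0.012], [0.013, -0.005, -1.0]]
ft_force: [0.2, -0.3, 0.6]
gripper_width: 0.0879
```

```bash
python3 - <<'E'
from h import *
plan([.56,.065,.25],calls=2,step=1)
E
```

```text
at [ 0.3738 -0.1727  0.2456] rotvec left [-0.31 -0.71  5.09] F [ 0.2 -0.3  0.6] w 0.0879 t 1.7
[[1, [0.99, 1.0, -0.01], [-0.3, -0.7, 5.1]], [1, [1.0, 0.84, -0.02], [-0.0, -0.0, -0.0]], [1, [1.0, 0.84, -0.02], [-0.0, -0.0, -0.0]], [1, [1.0, 0.84, -0.02], [-0.0, -0.0, -0.0]], [1, [1.0, 0.84, -0.02], [-0.0, -0.0, -0.0]], [1, [1.0, 0.84, -0.02], [-0.0, -0.0, -0.0]], [1, [1.0, 0.84, -0.02], [-0.0, -0.0, -0.0]], [1, [1.0, 0.84, -0.02], [-0.0, -0.0, -0.0]]] -> [0.5364 0.035  0.2495]
[[1, [1.0, 0.84, -0.02], [-0.0, -0.0, -0.0]], [1, [0.17, 0.14, 0.0], [-0.0, -0.0, -0.0]], [1, [-0.0, 0.0, 0.0], [-0.0, -0.0, -0.0]], [1, [-0.0, 0.0, 0.0], [-0.0, -0.0, -0.0]], [1, [-0.0, 0.0, 0.0], [-0.0, -0.0, -0.0]], [1, [-0.0, 0.0, 0.0], [-0.0, -0.0, -0.0]], [1, [-0.0, 0.0, 0.0], [-0.0, -0.0, -0.0]], [1, [-0.0, 0.0, 0.0], [-0.0, -0.0, -0.0]]] -> [0.5599 0.065  0.25  ]
```

apply_moves:
  increments:
    - [1, [1, 1, 0], [-0.3, -0.7, 5]]
    - [1, [1, 0.85, 0], [0, 0, 0]]
    - [1, [1, 0.85, 0], [0, 0, 0]]
    - [1, [1, 0.85, 0], [0, 0, 0]]
    - [1, [1, 0.85, 0], [0, 0, 0]]
    - [1, [1, 0.85, 0], [0, 0, 0]]
    - [1, [1, 0.85, 0], [0, 0, 0]]
    - [1, [1, 0.8, 0], [0, 0, 0]]

```text
clock: 2.5
eef_pos: [0.5395, 0.0456, 0.2446]
orientation: [[-0.033, 0.999, -0.002], [0.999, 0.033, -0.001], [-0.001, -0.002, -1.0]]
ft_force: [0.1, -1.2, 0.1]
gripper_width: 0.0879
```

```bash
python3 - <<'E'
from h import *
im,z,K,M=cam("wrist");save("w1.png",im);W=cloud(z,K,M)
np.savez("w1.npz",W=W,im=im)
k=(W[...,2]>.152)&(W[...,2]<.168)&(abs(W[...,0]-.57)<.03)&(abs(W[...,1]-.074)<.035)
print("knob",k.sum(),np.median(W[k],0),W[k].min(0),W[k].max(0),np.argwhere(k).mean(0))
k=(W[...,2]>.136)&(W[...,2]<.15)&(W[...,1]>.12)
print("keeper",k.sum(),np.median(W[k],0),W[k].min(0),W[k].max(0)) if k.sum() else 0
plan([.57,.074,.20])
E
```

```text
knob 239 [0.57393358 0.07912405 0.16062634] [0.56839556 0.07271835 0.15204921] [0.57978843 0.08448438 0.16259998] [195.42259414 368.15481172]
keeper 1137 [0.57187198 0.16185285 0.14320376] [0.5546511  0.13642068 0.13601101] [0.58920659 0.16960097 0.14606226]
at [0.5426 0.0492 0.2446] rotvec left [ 0.02 -0.13 -0.07] F [3.6 2.8 0.5] w 0.0878 t 2.55
[[1, [0.48, 0.57, 0.9], [0.0, -0.1, -0.1]], [1, [0.47, 0.56, 0.88], [0.0, -0.0, 0.0]], [1, [0.0, 0.0, 0.0], [0.0, -0.0, 0.0]], [1, [0.0, 0.0, 0.0], [0.0, -0.0, 0.0]], [1, [0.0, 0.0, 0.0], [0.0, -0.0, 0.0]], [1, [0.0, 0.0, 0.0], [0.0, -0.0, 0.0]], [1, [0.0, 0.0, 0.0], [0.0, -0.0, 0.0]], [1, [0.0, 0.0, 0.0], [0.0, -0.0, 0.0]]] -> [0.57   0.074  0.2001]
```

View pics/w1.png

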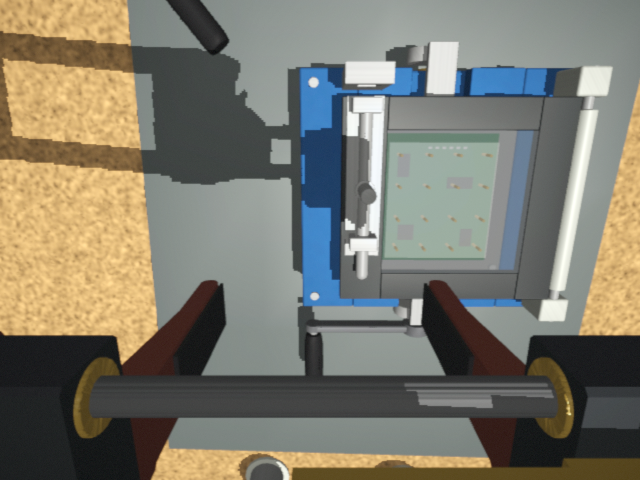

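The wrist view shows the knob pin at (368,190), the bolt running along the image column and the keeper at (370,72). Correcting for the arm's drift during the read, the knob is at about (0.571, 0.0755). I'll go down over it now.

apply_moves:
  increments:
    - [1, [0.5, 0.55, 0], [0, 0, 0]]
    - [1, [0.5, 0.55, 0.3], [0, 0, 0]]
    - [1, [0, 0, 0.6], [0, 0, 0]]
    - [1, [0, 0, 0.6], [0, 0, 0]]
    - [1, [0, 0, 0.6], [0, 0, 0]]
    - [1, [0, 0, 0.6], [0, 0, 0]]
    - [1, [0, 0, 0], [0, 0, 0]]
    - [1, [0, 0, 0], [0, 0, 0]]

```text
clock: 3.35
eef_pos: [0.5696, 0.0785, 0.1696]
orientation: [[-0.037, 0.999, -0.006], [0.999, 0.037, 0.002], [0.002, -0.006, -1.0]]
ft_force: [-0.4, -0.2, 0.3]
gripper_width: 0.0878
```

```bash
python3 - <<'E'
from h import *
plan([.571,.0755,.133],step=.5)
E
```

```text
at [0.5696 0.0785 0.1696] rotvec left [-0.35 -0.11  0.13] F [-0.4 -0.2  0.3] w 0.0878 t 3.35
[[1, [-0.04, 0.02, 0.5], [-0.3, -0.1, 0.1]], [1, [-0.04, 0.02, 0.5], [-0.0, -0.0, 0.0]], [1, [-0.04, 0.02, 0.46], [-0.0, -0.0, 0.0]], [1, [-0.0, -0.0, 0.0], [-0.0, -0.0, 0.0]], [1, [-0.0, -0.0, 0.0], [-0.0, -0.0, 0.0]], [1, [-0.0, -0.0, 0.0], [-0.0, -0.0, 0.0]], [1, [-0.0, -0.0, 0.0], [-0.0, -0.0, 0.0]], [1, [-0.0, -0.0, 0.0], [-0.0, -0.0, 0.0]]] -> [0.5711 0.0756 0.1331]
```

apply_moves:
  increments:
    - [1, [-0.05, 0.02, 0.5], [-0.3, 0, 0]]
    - [1, [-0.05, 0.02, 0.5], [0, 0, 0]]
    - [1, [-0.05, 0.02, 0.5], [0, 0, 0]]
    - [0.5, [0, 0, 0], [0, 0, 0]]
    - [0, [0, 0, 0], [0, 0, 0]]
    - [0, [0, 0, 0], [0, 0, 0]]
    - [0, [0, 0, 0], [0, 0, 0]]
    - [0, [0, 0, 0], [0, 0, 0]]

```text
clock: 4.15
eef_pos: [0.5739, 0.0744, 0.1334]
orientation: [[-0.037, 0.999, 0.004], [0.999, 0.037, 0.002], [0.002, 0.004, -1.0]]
ft_force: [-0.1, 1.3, 0.0]
gripper_width: 0.0511
```

```bash
python3 - <<'E'
from h import *
plan([.5702,.1055,.133],step=.5,op=0)
E
```

```text
at [0.5739 0.0744 0.1334] rotvec left [ 0.23 -0.1   0.1 ] F [-0.1  1.3  0. ] w 0.0511 t 4.15
[[0, [0.5, -0.04, 0.01], [0.2, -0.1, 0.1]], [0, [0.5, -0.04, 0.0], [0.0, 0.0, -0.0]], [0, [0.25, -0.03, 0.01], [0.0, 0.0, -0.0]], [0, [-0.0, 0.0, -0.0], [0.0, 0.0, -0.0]], [0, [-0.0, 0.0, -0.0], [0.0, 0.0, -0.0]], [0, [-0.0, 0.0, -0.0], [0.0, 0.0, -0.0]], [0, [-0.0, 0.0, -0.0], [0.0, 0.0, -0.0]], [0, [-0.0, 0.0, -0.0], [0.0, 0.0, -0.0]]] -> [0.5701 0.1055 0.1329]
```

Fingers are slow; keep closing.

apply_moves:
  increments:
    - [0, [0, -0.1, 0], [0, 0, 0]]
    - [0, [0, 0, 0], [0, 0, 0]]
    - [0, [0, 0, 0], [0, 0, 0]]
    - [0, [0, 0, 0], [0, 0, 0]]
    - [0, [0, 0, 0], [0, 0, 0]]
    - [0, [0, 0, 0], [0, 0, 0]]
    - [0, [0, 0, 0], [0, 0, 0]]
    - [0, [0, 0, 0], [0, 0, 0]]

```text
clock: 4.95
eef_pos: [0.5717, 0.0744, 0.1342]
orientation: [[-0.037, 0.999, 0.005], [0.999, 0.037, 0.002], [0.002, 0.005, -1.0]]
ft_force: [0.1, 0.1, 0.5]
gripper_width: 0.0007
```

The fingers shut on nothing (0.7 mm), so I need to look.

```bash
python3 - <<'E'
from h import *
print(manip.get_obs()["eef_pos"])
im,z,K,M=cam("wrist");save("w2.png",im);W=cloud(z,K,M);np.savez("w2.npz",W=W)
k=(W[...,2]>.135)&(W[...,2]<.17)&(abs(W[...,0]-.57)<.03)&(W[...,1]>.05)&(W[...,1]<.13)
q=np.argwhere(k);print(k.sum(),[(a.tolist(),W[a[0],a[1]].round(4).tolist()) for a in q[::max(1,len(q)//25)]])
E
```

```text
[0.57165718 0.07444082 0.13422295]
347 [([267, 319], [0.5695, 0.0806, 0.136]), ([269, 316], [0.568, 0.0799, 0.1372]), ([270, 314], [0.567, 0.0787, 0.1356]), ([270, 327], [0.5737, 0.0794, 0.1371]), ([271, 325], [0.5726, 0.0798, 0.1395]), ([272, 319], [0.5696, 0.08, 0.1419]), ([273, 312], [0.566, 0.0774, 0.1367]), ([273, 325], [0.5726, 0.08, 0.1429]), ([274, 318], [0.5691, 0.0799, 0.1444]), ([274, 331], [0.5758, 0.0777, 0.138]), ([275, 322], [0.5711, 0.0798, 0.1453]), ([276, 313], [0.5666, 0.0775, 0.1411]), ([276, 326], [0.573, 0.08, 0.147]), ([277, 317], [0.5686, 0.0793, 0.147]), ([277, 330], [0.5751, 0.0788, 0.1452]), ([278, 321], [0.5706, 0.0803, 0.1506]), ([279, 311], [0.5656, 0.0761, 0.1418]), ([279, 325], [0.5725, 0.0798, 0.1504]), ([280, 311], [0.5659, 0.0867, 0.1695]), ([280, 325], [0.5725, 0.0801, 0.1525]), ([280, 338], [0.5777, 0.0869, 0.1689]), ([281, 326], [0.573, 0.08, 0.1534]), ([282, 324], [0.572, 0.0803, 0.1555]), ([284, 326], [0.5725, 0.0851, 0.1695]), ([291, 323], [0.5715, 0.078, 0.1609]), ([297, 324], [0.5722, 0.0745, 0.1598]), ([304, 323], [0.5718, 0.0715, 0.1611])]
```

View pics/w2.png

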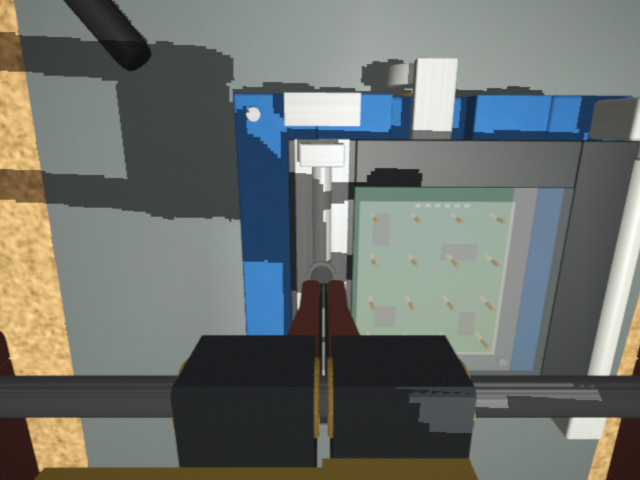

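The picture shows the pin top at (321,272), clear of the shut fingertips at about (323,285). The fingertips look higher than the TCP reading says, so I'll check their depth.

```bash
python3 - <<'E'
from h import *
W=np.load("w2.npz")["W"]
for c in(310,323,336):
    print(c,[(r,W[r,c].round(3).tolist()) for r in range(262,336,6)])
print(cam("wrist")[3].round(3).tolist(), manip.read_camera("wrist")["T_tool_cam"].round(3).tolist())
m=(abs(W[...,0]-.5717)<.015)&(abs(W[...,1]-.085)<.006)&(W[...,2]>.162);print(W[m][:,2].min(),W[m][:,1].min())
T=np.load("top0.npz")["W"]
E
```

```text
310 [(262, [0.564, 0.077, 0.119]), (268, [0.565, 0.079, 0.133]), (274, [0.565, 0.075, 0.133]), (280, [0.566, 0.087, 0.169]), (286, [0.566, 0.087, 0.176]), (292, [0.566, 0.087, 0.184]), (298, [0.566, 0.087, 0.188]), (304, [0.566, 0.087, 0.193]), (310, [0.566, 0.086, 0.197]), (316, [0.566, 0.087, 0.203]), (322, [0.566, 0.086, 0.207]), (328, [0.567, 0.086, 0.211]), (334, [0.567, 0.087, 0.216])]
323 [(262, [0.572, 0.082, 0.132]), (268, [0.572, 0.08, 0.136]), (274, [0.572, 0.08, 0.144]), (280, [0.572, 0.08, 0.153]), (286, [0.571, 0.08, 0.16]), (292, [0.572, 0.078, 0.161]), (298, [0.572, 0.074, 0.16]), (304, [0.572, 0.072, 0.161]), (310, [0.573, 0.054, 0.131]), (316, [0.573, 0.05, 0.131]), (322, [0.573, 0.046, 0.13]), (328, [0.573, 0.043, 0.131]), (334, [0.573, 0.038, 0.13])]
336 [(262, [0.579, 0.078, 0.119]), (268, [0.579, 0.074, 0.118]), (274, [0.579, 0.076, 0.132]), (280, [0.577, 0.087, 0.168]), (286, [0.577, 0.087, 0.175]), (292, [0.576, 0.087, 0.182]), (298, [0.576, 0.087, 0.188]), (304, [0.576, 0.087, 0.193]), (310, [0.576, 0.087, 0.198]), (316, [0.576, 0.087, 0.203]), (322, [0.575, 0.086, 0.207]), (328, [0.575, 0.087, 0.212]), (334, [0.575, 0.087, 0.215])]
[[0.999, 0.034, 0.016, 0.568], [0.037, -0.96, -0.279, 0.152], [0.006, 0.279, -0.96, 0.331], [0.0, 0.0, 0.0, 1.0]] [[0.0, -0.96, -0.281, 0.078], [1.0, 0.0, 0.001, 0.0], [-0.001, -0.281, 0.96, -0.197], [0.0, 0.0, 0.0, 1.0]]
0.16763403270752922 0.0790625531398487
```

```bash
python3 - <<'E'
from h import *
W=np.load("w1.npz")["W"]
for c in(212,218,432,440): print(c,[(r,W[r,c].round(3).tolist()) for r in range(274,312,4)])
im,z,K,M=cam("scene");S=cloud(z,K,M);im2,z2,K2,M2=cam("top");T=cloud(z2,K2,M2)
for n,C in(("scene",S),("top",T)):
    m=(abs(C[...,0]-.572)<.03)&(abs(C[...,1]-.075)<.014)&(C[...,2]>.12)&(C[...,2]<.24)
    p=C[m];q=np.argwhere(m);print(n,m.sum(),q.mean(0) if len(q) else 0,p[np.argsort(p[:,2])][::max(1,len(p)//20)].round(3).tolist())
v=S[200:300,260:420];save("s2.png",cv2.resize(im[190:290,270:410],(700,500),interpolation=2))
E
```

```text
212 [(274, [0.415, -0.047, 0.002]), (278, [0.415, -0.052, 0.003]), (282, [0.494, 0.06, 0.281]), (286, [0.496, 0.06, 0.287]), (290, [0.497, 0.06, 0.29]), (294, [0.497, 0.059, 0.292]), (298, [0.498, 0.059, 0.296]), (302, [0.499, 0.058, 0.298]), (306, [0.499, 0.057, 0.298]), (310, [0.499, 0.055, 0.299])]
218 [(274, [0.422, -0.048, -0.0]), (278, [0.422, -0.052, 0.001]), (282, [0.422, -0.058, 0.001]), (286, [0.497, 0.059, 0.283]), (290, [0.498, 0.058, 0.286]), (294, [0.499, 0.058, 0.289]), (298, [0.499, 0.056, 0.289]), (302, [0.499, 0.055, 0.29]), (306, [0.499, 0.053, 0.291]), (310, [0.499, 0.051, 0.291])]
432 [(274, [0.639, 0.005, 0.117]), (278, [0.64, 0.001, 0.117]), (282, [0.59, 0.063, 0.281]), (286, [0.588, 0.063, 0.286]), (290, [0.588, 0.062, 0.287]), (294, [0.587, 0.061, 0.29]), (298, [0.586, 0.061, 0.294]), (302, [0.586, 0.06, 0.295]), (306, [0.586, 0.058, 0.295]), (310, [0.586, 0.057, 0.296])]
440 [(274, [0.646, 0.005, 0.118]), (278, [0.647, 0.001, 0.115]), (282, [0.593, 0.063, 0.281]), (286, [0.591, 0.063, 0.286]), (290, [0.59, 0.063, 0.29]), (294, [0.589, 0.063, 0.294]), (298, [0.588, 0.063, 0.298]), (302, [0.588, 0.062, 0.299]), (306, [0.587, 0.061, 0.302]), (310, [0.587, 0.061, 0.304])]
scene 63 [231.66666667 334.36507937] [[0.599, 0.077, 0.12], [0.572, 0.069, 0.12], [0.578, 0.066, 0.122], [0.576, 0.064, 0.125], [0.576, 0.07, 0.127], [0.569, 0.061, 0.13], [0.574, 0.065, 0.132], [0.574, 0.07, 0.133], [0.571, 0.066, 0.135], [0.575, 0.069, 0.141], [0.576, 0.069, 0.147], [0.578, 0.068, 0.161], [0.58, 0.065, 0.17], [0.57, 0.063, 0.173], [0.566, 0.062, 0.177], [0.571, 0.063, 0.181], [0.577, 0.063, 0.185], [0.571, 0.062, 0.19], [0.581, 0.084, 0.207], [0.583, 0.083, 0.214], [0.586, 0.077, 0.224]]
top 0 0 []
```

View pics/s2.png

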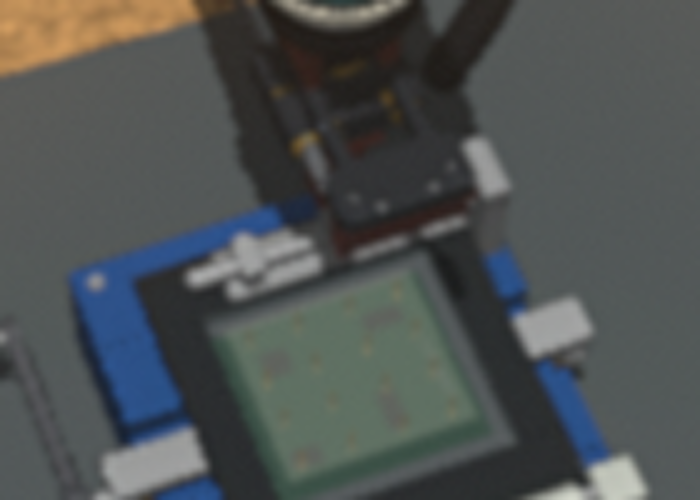

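Both cameras agree that the physical fingertips sit about 34 mm behind (above) the reported TCP. That also explains the empty closure. I'll allow for this, which puts the reported TCP z near 0.099 at the knob grasp, and go down watching the force.

apply_moves:
  increments:
    - [0.5, [0, 0, 0], [0, 0, 0]]
    - [0.5, [0, 0, 0], [0, 0, 0]]
    - [0.5, [0, 0, 0], [0, 0, 0]]
    - [0.5, [0, 0, 0], [0, 0, 0]]
    - [0.5, [0, 0, 0], [0, 0, 0]]
    - [0.5, [0, 0, 0.3], [0, 0, 0]]
    - [0.5, [0, 0, 0.3], [0, 0, 0]]
    - [0.5, [0, 0, 0], [0, 0, 0]]

```text
clock: 6.0
eef_pos: [0.5717, 0.0744, 0.1179]
orientation: [[-0.037, 0.999, 0.006], [0.999, 0.037, 0.002], [0.002, 0.006, -1.0]]
ft_force: [0.9, -0.5, -0.4]
gripper_width: 0.0439
```

apply_moves:
  increments:
    - [0.5, [0, 0, 0.3], [0, 0, 0]]
    - [0.5, [0, 0, 0.3], [0, 0, 0]]
    - [0, [0, 0, 0], [0, 0, 0]]
    - [0, [0, 0, 0], [0, 0, 0]]
    - [0, [0, 0, 0], [0, 0, 0]]
    - [0, [0, 0, 0], [0, 0, 0]]
    - [0, [0, 0, 0], [0, 0, 0]]
    - [0, [0, 0, 0], [0, 0, 0]]

```text
clock: 6.8
eef_pos: [0.5708, 0.0745, 0.1008]
orientation: [[-0.037, 0.999, 0.003], [0.999, 0.037, 0.002], [0.002, 0.003, -1.0]]
ft_force: [0.5, 0.8, -2.8]
gripper_width: 0.011
```

The pin is gripped at 11 mm. I'll slide the bolt along tool +x.

apply_moves:
  increments:
    - [0, [0, 0, 0], [0, 0, 0]]
    - [0, [0.2, 0, 0], [0, 0, 0]]
    - [0, [0.25, 0, 0], [0, 0, 0]]
    - [0, [0.25, 0, 0], [0, 0, 0]]
    - [0, [0.25, 0, 0], [0, 0, 0]]
    - [0, [0.1, 0, 0], [0, 0, 0]]
    - [0, [0, 0, 0], [0, 0, 0]]
    - [0, [0, 0, 0], [0, 0, 0]]

```text
clock: 7.6
eef_pos: [0.57, 0.1027, 0.1008]
orientation: [[-0.038, 0.999, 0.004], [0.999, 0.038, 0.0], [0.0, 0.004, -1.0]]
ft_force: [0.1, -2.1, -0.7]
gripper_width: 0.0116
```

apply_moves:
  increments:
    - [0, [0.08, 0, 0], [0, 0, 0]]
    - [0, [0.08, 0, 0], [0, 0, 0]]
    - [0, [0.08, 0, 0], [0, 0, 0]]
    - [0, [0.08, 0, 0], [0, 0, 0]]
    - [0, [0, 0, 0], [0, 0, 0]]
    - [0, [0, 0, 0], [0, 0, 0]]
    - [0, [0, 0, 0], [0, 0, 0]]
    - [0, [0, 0, 0], [0, 0, 0]]

```text
clock: 8.4
eef_pos: [0.5699, 0.103, 0.1008]
orientation: [[-0.038, 0.999, 0.003], [0.999, 0.038, -0.011], [-0.011, 0.003, -1.0]]
ft_force: [-0.4, -2.7, -1.8]
gripper_width: 0.0113
```

apply_moves:
  increments:
    - [0, [0.25, 0, 0], [0, 0, 0]]
    - [0, [0.25, 0, 0], [0, 0, 0]]
    - [0, [0.25, 0, 0], [0, 0, 0]]
    - [0, [0, 0, 0], [0, 0, 0]]
    - [0, [0, 0, 0], [0, 0, 0]]
    - [0, [0, 0, 0], [0, 0, 0]]
    - [0, [0, 0, 0], [0, 0, 0]]
    - [0, [0, 0, 0], [0, 0, 0]]

```text
clock: 9.2
eef_pos: [0.5697, 0.106, 0.1006]
orientation: [[-0.043, 0.999, 0.003], [0.998, 0.043, -0.038], [-0.038, 0.001, -0.999]]
ft_force: [-0.1, -2.7, -1.9]
gripper_width: 0.011
```

```bash
python3 - <<'E'
from h import *
im,z,K,M=cam("wrist");save("w3.png",im)
print(manip.get_obs()["ft_force"])
E
```

```text
[-0.34852035 -3.22208175 -2.89375961]
```

View pics/w3.png

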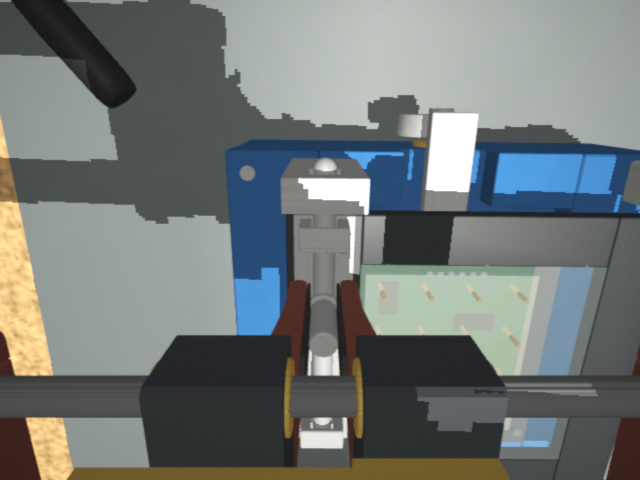

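The bolt nose now sticks out through the keeper at (325,163), and the bolt is against its stop: further pushing only tilted the tool about 2°. Next I release, rise and go to the grip.

apply_moves:
  increments:
    - [0.6, [-0.05, 0, 0], [0, 0, 0]]
    - [0.6, [0, 0, 0], [0, 0, 0]]
    - [0.6, [0, 0, 0], [0, 0, 0]]
    - [0.6, [0, 0, 0], [0, 0, 0]]
    - [0.6, [0, 0, -0.6], [0, 0, 0]]
    - [0.6, [0, 0, -0.6], [0, 0, 0]]
    - [0.6, [0, 0, -0.7], [0, 0, 0]]
    - [0.6, [0, 0, -0.7], [0, 0, 0]]

```text
clock: 10.05
eef_pos: [0.5677, 0.109, 0.1656]
orientation: [[-0.043, 0.999, -0.001], [0.998, 0.043, -0.036], [-0.036, -0.003, -0.999]]
ft_force: [0.3, -0.9, -0.5]
gripper_width: 0.0527
```

```bash
python3 - <<'E'
from h import *
plan([.534,-.145,.19],calls=2,step=1)
E
```

```text
at [0.5677 0.109  0.1656] rotvec left [-0.16  2.04  0.47] F [ 0.3 -0.9 -0.5] w 0.0527 t 10.05
[[1, [-1.0, -0.18, -0.06], [-0.2, 2.0, 0.5]], [1, [-1.0, -0.17, -0.1], [0.0, 0.0, -0.0]], [1, [-1.0, -0.17, -0.1], [0.0, 0.0, -0.0]], [1, [-1.0, -0.17, -0.1], [0.0, 0.0, -0.0]], [1, [-1.0, -0.17, -0.09], [0.0, 0.0, -0.0]], [1, [-1.0, -0.17, -0.1], [0.0, 0.0, -0.0]], [1, [-1.0, -0.16, -0.09], [0.0, 0.0, -0.0]], [1, [-1.0, -0.17, -0.1], [0.0, 0.0, -0.0]]] -> [ 0.5409 -0.092   0.1851]
[[1, [-1.0, -0.16, -0.09], [0.0, 0.0, -0.0]], [1, [-1.0, -0.17, -0.1], [0.0, 0.0, -0.0]], [1, [-0.11, -0.02, -0.01], [0.0, 0.0, -0.0]], [1, [0.0, 0.0, 0.0], [0.0, 0.0, -0.0]], [1, [0.0, 0.0, 0.0], [0.0, 0.0, -0.0]], [1, [0.0, 0.0, 0.0], [0.0, 0.0, -0.0]], [1, [0.0, 0.0, 0.0], [0.0, 0.0, -0.0]], [1, [0.0, 0.0, 0.0], [0.0, 0.0, -0.0]]] -> [ 0.5339 -0.145   0.1901]
```

apply_moves:
  increments:
    - [0.6, [-1, -0.18, -0.06], [-0.2, 2, 0.5]]
    - [0.6, [-1, -0.17, -0.1], [0, 0, 0]]
    - [0.6, [-1, -0.17, -0.1], [0, 0, 0]]
    - [0.6, [-1, -0.17, -0.1], [0, 0, 0]]
    - [0.6, [-1, -0.17, -0.1], [0, 0, 0]]
    - [0.6, [-1, -0.17, -0.1], [0, 0, 0]]
    - [0.6, [-1, -0.17, -0.1], [0, 0, 0]]
    - [0.6, [-1, -0.17, -0.1], [0, 0, 0]]

```text
clock: 10.85
eef_pos: [0.5436, -0.0942, 0.19]
orientation: [[-0.041, 0.999, 0.011], [0.999, 0.041, 0.003], [0.003, 0.011, -1.0]]
ft_force: [0.3, 0.3, 0.9]
gripper_width: 0.0527
```

apply_moves:
  increments:
    - [0.6, [-1, -0.17, 0], [0, 0, 0]]
    - [0.6, [-0.8, -0.14, 0], [0, 0, 0]]
    - [0.6, [0, 0, 0], [0, 0, 0]]
    - [0.6, [0, 0, 0], [0, 0, 0]]
    - [0.6, [0, 0, 0], [0, 0, 0]]
    - [0.6, [0, 0, 0], [0, 0, 0]]
    - [0.6, [0, 0, 0], [0, 0, 0]]
    - [0.6, [0, 0, 0], [0, 0, 0]]

```text
clock: 11.65
eef_pos: [0.5379, -0.1407, 0.1907]
orientation: [[-0.04, 0.999, 0.013], [0.999, 0.04, 0.004], [0.003, 0.013, -1.0]]
ft_force: [-0.6, 0.9, 1.4]
gripper_width: 0.0527
```

```bash
python3 - <<'E'
from h import *
im,z,K,M=cam("wrist");save("w4.png",im);W=cloud(z,K,M);np.savez("w4.npz",W=W,im=im)
k=(im.max(2)<60)&(W[...,2]>.045)&(W[...,2]<.075)&(W[...,1]<-.095)&(W[...,1]>-.2)&(abs(W[...,0]-.535)<.03)
p=W[k];print(k.sum(),np.median(p,0),np.percentile(p,[2,98],axis=0).round(4).tolist(),cv2.minAreaRect(p[:,:2].astype(np.float32)))
w=im.max(2)*0
plan([.534,-.14,.1])
E
```

```text
1619 [ 0.53401992 -0.12378149  0.06193424] [[0.525, -0.1637, 0.0554], [0.5435, -0.0964, 0.0646]] ((0.5347360968589783, -0.13096782565116882), (0.019450290128588676, 0.07073158770799637), 1.6553155183792114)
at [ 0.5379 -0.1407  0.1907] rotvec left [ 0.74 -0.19  0.29] F [0.3 0.1 0. ] w 0.0525 t 11.7
[[1, [0.01, -0.05, 0.9], [0.7, -0.2, 0.3]], [1, [0.01, -0.04, 0.9], [0.0, 0.0, -0.0]], [1, [0.0, -0.04, 0.9], [0.0, 0.0, -0.0]], [1, [0.01, -0.04, 0.9], [0.0, 0.0, -0.0]], [1, [-0.0, 0.0, 0.03], [0.0, 0.0, -0.0]], [1, [-0.0, 0.0, -0.0], [0.0, 0.0, -0.0]], [1, [-0.0, 0.0, -0.0], [0.0, 0.0, -0.0]], [1, [-0.0, 0.0, -0.0], [0.0, 0.0, -0.0]]] -> [ 0.5339 -0.14    0.1   ]
```

View pics/w4.png

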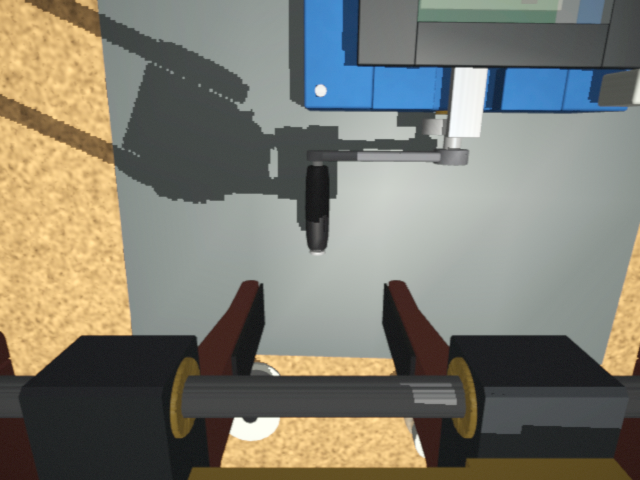

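The grip lies at (317,205) px, measured at about (0.534, -0.131, 0.053). The spool and jar are well clear. Going down astride it, held slightly outward (y = -0.138).

apply_moves:
  increments:
    - [0.6, [0, -0.04, 0.8], [0.7, -0.2, 0.3]]
    - [0.6, [0.05, -0.04, 0.8], [0, 0, 0]]
    - [0.6, [0, -0.04, 0.8], [0, 0, 0]]
    - [0.6, [0, -0.04, 0.8], [0, 0, 0]]
    - [0.6, [0, 0, 0.8], [0, 0, 0]]
    - [0.6, [0, 0, 0.8], [0, 0, 0]]
    - [0.6, [0, 0, 0], [0, 0, 0]]
    - [0.6, [0, 0, 0], [0, 0, 0]]

```text
clock: 12.5
eef_pos: [0.5369, -0.1382, 0.0686]
orientation: [[-0.038, 0.999, 0.005], [0.999, 0.038, -0.002], [-0.002, 0.005, -1.0]]
ft_force: [0.6, -0.4, 0.9]
gripper_width: 0.0529
```

```bash
python3 - <<'E'
from h import *
plan([.534,-.138,.003],op=.6,step=.6)
E
```

```text
at [ 0.5369 -0.1382  0.0686] rotvec left [0.26 0.11 0.16] F [ 0.6 -0.4  0.9] w 0.0529 t 12.5
[[0.6, [0.0, -0.03, 0.6], [0.3, 0.1, 0.2]], [0.6, [0.0, -0.03, 0.6], [-0.0, 0.0, -0.0]], [0.6, [0.01, -0.02, 0.6], [-0.0, 0.0, -0.0]], [0.6, [0.0, -0.03, 0.6], [-0.0, 0.0, -0.0]], [0.6, [0.01, -0.01, 0.22], [-0.0, 0.0, -0.0]], [0.6, [-0.0, 0.0, 0.0], [-0.0, 0.0, -0.0]], [0.6, [-0.0, 0.0, 0.0], [-0.0, 0.0, -0.0]], [0.6, [-0.0, 0.0, 0.0], [-0.0, 0.0, -0.0]]] -> [ 0.5339 -0.1379  0.0031]
```

apply_moves:
  increments:
    - [0.6, [0, -0.04, 0.6], [0.3, 0, 0]]
    - [0.6, [0, -0.04, 0.6], [0, 0, 0]]
    - [0.6, [0, -0.03, 0.6], [0, 0, 0]]
    - [0.6, [0, 0, 0.5], [0, 0, 0]]
    - [0.6, [0, 0, 0.15], [0, 0, 0]]
    - [0.6, [0, 0, 0], [0, 0, 0]]
    - [0, [0, 0, 0], [0, 0, 0]]
    - [0, [0, 0, 0], [0, 0, 0]]

```text
clock: 13.3
eef_pos: [0.5391, -0.1401, 0.008]
orientation: [[-0.038, 0.999, 0.007], [0.999, 0.038, -0.006], [-0.006, 0.007, -1.0]]
ft_force: [0.6, 0.4, 0.4]
gripper_width: 0.0403
```

apply_moves:
  increments:
    - [0, [0, 0, 0], [0, 0, 0]]
    - [0, [0, 0, 0], [0, 0, 0]]
    - [0, [0, 0, 0], [0, 0, 0]]
    - [0, [0, 0, 0], [0, 0, 0]]
    - [0, [0, 0, 0], [0, 0, 0]]
    - [0, [0, 0, 0], [0, 0, 0]]
    - [0, [0, 0, 0], [0, 0, 0]]
    - [0, [0, 0, 0], [0, 0, 0]]

```text
clock: 14.1
eef_pos: [0.5345, -0.1404, 0.0084]
orientation: [[-0.04, 0.999, 0.0], [0.999, 0.04, -0.006], [-0.006, -0.0, -1.0]]
ft_force: [-1.1, -1.1, -1.7]
gripper_width: 0.0192
```

The grip is held at 19.2 mm. Now raising the lever along its arc, correcting between calls.

apply_moves:
  increments:
    - [0, [0, 0.01, -0.29], [0, 0, 0]]
    - [0, [0, 0.03, -0.29], [0, 0, 0]]
    - [0, [0, 0.05, -0.28], [0, 0, 0]]
    - [0, [0, 0.07, -0.28], [0, 0, 0]]
    - [0, [0, 0.08, -0.28], [0, 0, 0]]
    - [0, [0, 0.1, -0.27], [0, 0, 0]]
    - [0, [0, 0.12, -0.26], [0, 0, 0]]
    - [0, [0, 0.14, -0.25], [0, 0, 0]]

```text
clock: 14.9
eef_pos: [0.5524, -0.1398, 0.0685]
orientation: [[-0.04, 0.999, 0.004], [0.999, 0.04, -0.007], [-0.007, 0.004, -1.0]]
ft_force: [2.4, -0.7, -6.0]
gripper_width: 0.0194
```

```bash
cat >> h.py <<'E'
def arc(a1,rate=3.75,c=(.6444,-.1366,.0084),r=.110):
    from scipy.spatial.transform import Rotation as Ro
    o=manip.get_obs();p=np.array(o["eef_pos"]);R=np.array(o["orientation"]);h=np.radians(2.1)
    X=np.array([np.cos(h),np.sin(h),0]);q=p-c;th=np.degrees(np.arctan2(q[2],-q@X));print("theta",th.round(1),"rad",np.hypot(q[2],q@X).round(4),"side",(q@np.array([-X[1],X[0],0])).round(4),"F",o["ft_force"].round(1),"w",o["gripper_width"],"tilt",R[:,2].round(3),"t",o["clock"])
    rows=[];
    for i in range(8):
        th=min(a1,th+rate);t=np.radians(th);g=np.array(c)-r*np.cos(t)*X+[0,0,r*np.sin(t)]
        d=(R.T@(g-p)/.025).round(2);p=p+R@d*.025;rows.append([0,d.tolist()])
    print(rows)
E
python3 -c "
from h import *
arc(60)"
```

```text
theta 33.2 rad 0.1099 side 0.0002 F [ 2.4 -0.7 -6. ] w 0.01944836592127891 tilt [ 0.004 -0.007 -1.   ] t 14.9
[[0, [-0.01, 0.16, -0.24]], [0, [-0.0, 0.18, -0.22]], [0, [-0.0, 0.2, -0.21]], [0, [-0.01, 0.21, -0.2]], [0, [0.0, 0.22, -0.18]], [0, [0.0, 0.23, -0.17]], [0, [-0.0, 0.25, -0.16]], [0, [-0.0, 0.04, -0.02]]]
```

apply_moves:
  increments:
    - [0, [0, 0.16, -0.24], [0, 0, 0]]
    - [0, [0, 0.18, -0.22], [0, 0, 0]]
    - [0, [0, 0.2, -0.21], [0, 0, 0]]
    - [0, [0, 0.21, -0.2], [0, 0, 0]]
    - [0, [0, 0.22, -0.18], [0, 0, 0]]
    - [0, [0, 0.23, -0.17], [0, 0, 0]]
    - [0, [0, 0.25, -0.16], [0, 0, 0]]
    - [0, [0, 0.04, -0.02], [0, 0, 0]]

```text
clock: 15.7
eef_pos: [0.5915, -0.1386, 0.1048]
orientation: [[-0.04, 0.999, -0.0], [0.999, 0.04, -0.008], [-0.008, -0.0, -1.0]]
ft_force: [-0.2, -3.1, -6.2]
gripper_width: 0.0194
```

```bash
python3 -c "
from h import *
arc(88)"
```

```text
theta 61.2 rad 0.11 side -0.0 F [-0.2 -3.1 -6.2] w 0.019437231097972556 tilt [-0.    -0.008 -1.   ] t 15.7
[[0, [-0.0, 0.26, -0.13]], [0, [-0.0, 0.26, -0.11]], [0, [-0.0, 0.27, -0.1]], [0, [-0.01, 0.28, -0.08]], [0, [0.0, 0.28, -0.06]], [0, [0.0, 0.29, -0.04]], [0, [0.0, 0.28, -0.02]], [0, [0.0, 0.04, -0.0]]]
```

apply_moves:
  increments:
    - [0, [0, 0.26, -0.13], [0, 0, 0]]
    - [0, [0, 0.26, -0.11], [0, 0, 0]]
    - [0, [0, 0.27, -0.1], [0, 0, 0]]
    - [0, [0, 0.28, -0.08], [0, 0, 0]]
    - [0, [0, 0.28, -0.06], [0, 0, 0]]
    - [0, [0, 0.28, -0.04], [0, 0, 0]]
    - [0, [0, 0.2, -0.02], [0, 0, 0]]
    - [0, [0, 0, 0], [0, 0, 0]]

```text
clock: 16.5
eef_pos: [0.6356, -0.1372, 0.118]
orientation: [[-0.041, 0.999, -0.011], [0.999, 0.04, -0.008], [-0.008, -0.012, -1.0]]
ft_force: [-1.4, -4.0, -5.4]
gripper_width: 0.0192
```

```bash
python3 -c "
from h import *
arc(90)"
```

```text
theta 85.4 rad 0.11 side -0.0003 F [-1.4 -4.  -5.4] w 0.019220868848135734 tilt [-0.011 -0.008 -1.   ] t 16.5
[[0, [0.01, 0.29, -0.02]], [0, [-0.0, 0.06, -0.0]], [0, [-0.0, 0.0, -0.0]], [0, [-0.0, 0.0, -0.0]], [0, [-0.0, 0.0, -0.0]], [0, [-0.0, 0.0, -0.0]], [0, [-0.0, 0.0, -0.0]], [0, [-0.0, 0.0, -0.0]]]
```

apply_moves:
  increments:
    - [0, [0, 0.2, 0], [-0.6, 0, 0]]
    - [0, [0, 0.12, 0], [0, 0, 0]]
    - [0, [0, 0, 0], [0, 0, 0]]
    - [0, [0, 0, 0], [0, 0, 0]]
    - [0, [0, 0, 0], [0, 0, 0]]
    - [0, [0, 0, 0], [0, 0, 0]]
    - [0, [0, 0, 0], [0, 0, 0]]
    - [0, [0, 0, 0], [0, 0, 0]]

```text
clock: 17.3
eef_pos: [0.643, -0.1369, 0.1183]
orientation: [[-0.041, 0.999, -0.002], [0.999, 0.041, -0.008], [-0.008, -0.002, -1.0]]
ft_force: [-1.8, -3.9, -5.3]
gripper_width: 0.0193
```

```bash
python3 - <<'E'
from h import *
arc(90)
im,z,K,M=cam("wrist");save("w5.png",im)
im2,*_=cam("scene");save("s5.png",np.hstack([cv2.resize(im,(400,300)),cv2.resize(im2[190:310,260:420],(400,300))]))
E
```

```text
theta 89.3 rad 0.1099 side -0.0003 F [-1.8 -3.9 -5.3] w 0.019287146889358276 tilt [-0.002 -0.008 -1.   ] t 17.3
[[0, [0.01, 0.06, -0.0]], [0, [0.0, -0.0, -0.0]], [0, [0.0, -0.0, -0.0]], [0, [0.0, -0.0, -0.0]], [0, [0.0, -0.0, -0.0]], [0, [0.0, -0.0, -0.0]], [0, [0.0, -0.0, -0.0]], [0, [0.0, -0.0, -0.0]]]
```

View pics/s5.png

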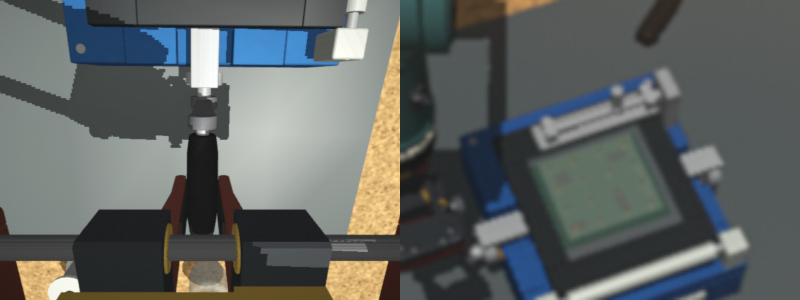

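The wrist view (left) shows the grip between the fingers at about (203,185), with the lever seen end-on above its axis. The scene view (right) shows the bolt still pushed towards the keeper, at about (660,90), and the gate shut. The arm is still, so I'm handing in.

```bash
python3 -c "
from h import *
o=manip.get_obs();print(o['joint_velocities'].round(2),o['eef_pos'],o['ft_force'],o['gripper_width'],o['clock'])
print(manip.finish_job())"
```

```text
[ 0.06 -0.04 -0.    0.04  0.03 -0.02] [ 0.64303551 -0.13695802  0.1183119 ] [-1.36995885 -3.78366026 -6.93155451] 0.019218692728270086 17.4
the job is handed in; nothing more can be done
None
```

I slid the bolt home, raised the cam lever to straight up and handed the job in at 17.4 s while still holding the grip. The program gave no verdict.

- **Bolt:** the knob travelled about 28 mm until more pushing only tilted the tool. The wrist camera then showed the nose through the keeper. I had no direct reading of the bolt joint.
- **Lever:** the last check put it at about 89.3° (1.56 rad), worked out from the tool pose on the 110 mm arc. The arm was still, the fingers were closed at 19.2 mm on the 20 mm grip, and the force on the tool was about 8 N. I couldn't measure the board lift; I inferred it from the angle.
- **Gate and bystanders:** the gate looked shut and the bolt still home in the last view. I didn't re-measure the spool, jar, meter and screwdriver, but the tool stayed well away from them.
- **What disagreed:** the first try at the knob closed on nothing. The wrist and scene cameras both showed the real fingertips about 34 mm above the reported TCP, not at it as described. I allowed for that and both later grasps held.

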